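# Hold a test coupon against the durometer with the cam lever

## Task

Lay the long rectangular plastic coupon flat on the round stage of the hardness stand, so that the durometer's foot will come down on it well inside its edges, and let go of it. Then swing the cam lever up smoothly to the cam's highest point, where the lever stands straight up and the dead weight floats clear of its arm, and finish while still holding the lever there: it springs back if released. Leave the other samples and tools where they lie.

Things in the scene. Friction and masses are not known exactly. Their poses are not given: they have to be found in the camera images.
- coupon: The sample to be tested: plain white plastic strip, 150 x 40 x 10 mm, 55 to 82 g, the only long straight rectangle on the table. Origin: centre of its underside; x along its length, y across its width, z up.
- stand: White durometer stand fixed to the table. Origin on the table under the stage centre; x towards its upright column, y to its lever side (left, seen by the robot), z up. Base plate 18 mm high, x -80 to 135, y +-78 mm. Cheeks x +-42, y +-59, up to z 98 carry the cam shaft (along y, x 0, z 42). Column 30 mm thick at x 92, 333 high; its arm (z 221 to 241) reaches to a 40 mm bush on the stage axis.
- stage_top (a point): Centre of the top face of the round steel stage, 100 mm across, 10 mm thick; axes as the stand's. 110 mm above the table when lowered; an eccentric on the lever's shaft lifts it straight up by about 19 mm, at the lever angle 1.396; within 0.17 rad of that it is at most 0.4 mm lower.
- durometer: Round dial durometer hung over the stage. Origin: centre of its flat foot (18 mm across), on the stage axis, 25 mm above the lowered stage: the coupon passes beneath with 15 mm to spare. Axes as the stand's. Above the foot a 12 mm stem, then the dial case, 56 mm across in y and z, 26 mm thick in x, 22 to 78 mm above the foot.
- loader (a joint): How far (m) the durometer and its dead weight (together about 1 kg; steel weight 50 mm across, 106 to 148 mm above the foot) have been lifted off the arm: 0 at rest, about 0.004 with the coupon at full lift.
- cam_lever (a joint): Angle (rad) of the cam lever: 0 at its rest stop, leaning to -x (stand frame), 10 degrees above level; grows as the handle swings up and back. 1.396: lever upright, cam at its highest point; beyond (stop at 1.85) the stage sinks again. Spring and load return it to 0 from anywhere; it takes about 2 to 6 N at the handle.
- grip (a point): Centre of the lever's black handle: a round sleeve 22 mm thick and 46 mm long, lying along y (stand frame) outboard of the lever's rod and free to revolve on its pin. It runs on a circle of radius 120 mm about the shaft in the plane y = 140 mm of the stand frame; at rest 118 mm in front of the shaft (-x) and 63 mm above the table, at the highest point 162 mm above the table, right over the shaft.
- lever_arm: The lever: steel rod 10 mm thick in the plane y = 98 to 104 mm of the stand frame, with its handle, turning with the cam shaft. Origin: on the stage axis at the height of the cam shaft (42 mm).
- dumbbell: Bystander: white plastic tensile dumbbell, 117 mm long, 24 mm wide at its ends and 10 mm at the waist, 6 mm thick. Origin: centre of its underside.
- plaque: Bystander: square white plastic plaque, 60 x 60 x 6 mm. Origin: centre of its underside.
- button: Bystander: black rubber button, 29 mm across, 12.5 mm high. Origin: centre of its underside.
- caliper: Bystander: caliper, 200 mm long, 15 mm high. Origin: centre of its beam, on the table.
- vice: Bystander: small black specimen vice, about 105 x 50 x 30 mm with its screw. Origin: under its base.
- cap: Bystander: round black dust cap, 60 mm across, 30 mm high. Origin: centre of its underside.
Mind the look-alikes: they are no part of the job. What is shaped like the coupon but pink or turquoise is not meant.

How it is judged:
On the way:
1. the coupon lies flat on the stage under the durometer's foot, let go, with the lever still down (x of durometer in the frame of coupon between -0.063 and 0.063 m and y of durometer in the frame of coupon between -0.012 and 0.012 m and z of coupon in the frame of stage_top between -0.003 and 0.003 m and angle between coupon's own z axis and vertical below 0.06 rad and contact force between coupon and the fingers below 0.05 N and value of joint cam_lever below 0.3 rad), for 0.2 s.
At the end, for the whole second after the job is handed in: Fingers hold the lever (over 0.5 N) within 0.17 rad of 1.396; the coupon, untouched by the robot, lies flat (0.06 rad) on the stage, the foot's centre 12 mm or more from its ends and 8 mm from its sides, pressing over 5 N and carrying the weight 1.5 mm or more off its arm (value of joint cam_lever between 1.226 and 1.566 rad and contact force between the fingers and lever_arm above 0.5 N and value of joint loader above 0.0015 m and contact force between coupon and durometer above 5 N and contact force between coupon and the arm below 0.05 N and contact force between coupon and the fingers below 0.05 N and x of durometer in the frame of coupon between -0.063 and 0.063 m and y of durometer in the frame of coupon between -0.012 and 0.012 m and angle between coupon's own z axis and vertical below 0.06 rad and z of coupon in the frame of stage_top between -0.003 and 0.003 m); the arm keeps its last pose, push and grip.
It fails at once if the coupon is slammed against the durometer (over 40 N) (contact force between coupon and durometer above 40 N).
It fails at once if another sample or tool is moved by more than 30 mm (distance of any of dumbbell, plaque, button, caliper, vice, cap from where it was at the start of the episode above 0.03 m).
It also fails if it takes over 59 s, if anything falls off the work surface, if the arm or the gripper's body presses on something with over 40 N, if the wrist force passes 120 N, or if a joint passes its speed limit or range.

## Robot

A 7-joint arm with a two-finger parallel gripper is mounted at the origin on the work surface. World frame = base frame: x ahead of the robot, y to its left, z up, the work surface at z = 0. Lengths are in m, angles in rad, forces in N, time in s.
With the tool pointing down it reaches from about 0.35 to 0.9 m from the base axis. Payload 19.9 kg.
Tool frame: the origin (TCP) lies midway between the tips of the shut fingers; the grasp point (between the pads) lies 19 mm behind it; z points along the fingers, y is the line along which they close (so a half turn about z gives the same grasp; the last joint's range is limited). The gripper opens to 94 mm and grips with 3 to 60 N. Pads are 16 mm wide; open, the fingers measure 119 mm over their backs; the gripper's body (75 mm by 177 mm) begins 78 mm behind the grasp point.
Start: joints at [1.284, 0.417, -0.01, 1.614, 0.005, 1.111, -0.053], TCP at [0.152, -0.606, 0.205] pointing down, gripper open.
Joint ranges: [-2.81, 2.81], [-0.39, 2.02], [-1.27, 1.25], [0.06, 2.57], [-1.19, 4.33], [0.19, 2], [-2.82, 2.82]. Speed limits (rad/s): [1.89, 1.89, 2.39, 2.39, 3.01, 3.01, 3.01].

## Interface

Orientations are given as a 3x3 rotation matrix whose columns are the frame's x, y, z axes.
In Python, from station import env gives the robot as it stands.
- The arm moves only by the shell command python3 -m creep 'ROWS' [FORCE]. ROWS is JSON, a list of rows, each an object with "gripper": the opening, from -1 (shut) to 1 (fully open); "offset": the shift along the world's x, y, z in m, a list of three; "yaw": the turn about the world's z in rad. In form: [{"gripper": gripper, "offset": [dx, dy, dz], "yaw": yaw}, ...]. A call has 1 to 12 rows; each row is the pose to reach, as a shift and turn from the pose commanded when the call began; what a row does not reach only later rows make up. A row lasts 1/10 s, in which the tool goes at most 50 mm and 8.59 degrees, less where a joint would pass 70% of its speed; a pose out of reach is approached as far as the arm can. A call with a gripper value outside its range is refused whole. The fingers move at their own pace and stop on an object; FORCE is the grip in N (left out, the last holds). Time passes only in rows, so rows that repeat a pose let the fingers close. It gives the time, the measured TCP pose, the force, the opening and the grip force at its end, in the units of the state.
- env.get_obs(): the state, without advancing time (a new reading comes with each control period).
- env.capture(name): name is "scene" or "top" or "wrist"; returns the picture (400x640x3 uint8, red, green, blue); there is no depth.
- env.camera_params(name): a dict with "fx", "fy", "cx", "cy" (pixels), "R" (3x3) and "t" (3): a world point X has camera coordinates R X + t. Camera axes: x right, y down, z forward; pixel columns grow to the right and rows downward; lengths in m; the calibration is good to about 2 mm. The wrist camera is an equidistant fisheye: a pixel r from the principal point sees the ray r / f radians off the axis. A picture is of the moment at which its call begins: read the wrist's pose just before it. camera_params takes no time and is no camera call; for the wrist camera it gives the pose at the moment of the call.
- env.close_job(): hands the job in; it is judged then, once.
Trained networks look in the newest picture that a camera, given by its name, has taken for a name from the list of things; names that differ only in an ending like _2 or _b are one class to them, and where a whole thing is asked for, a point or a joint stands for the part that bears it (a point fixed in the world has none). Each returns a list of dicts, best first, with "p" (0 to 1); they miss things now and then, are a little off and sometimes report something else, mostly with a low value. They report only what shows in the picture. A call takes as long as a camera call. They do not tell look-alikes from the thing itself.
- env.look_for(camera, thing): "centre" ([column, row] in pixels, amid what is visible of it).
- env.tip_of(camera, thing): "centre" ([column, row] in pixels: a listed point, or the origin of a listed thing).
The state is a dict: "t": time; "joint_pos": joint angles; "joint_velocities": joint speeds; "joint_torque": joint torques, N m; "ee_pos": TCP position; "ee_rot": TCP orientation; "force": force on the tool from outside, world axes, zero at the start; "moment": the same for the moment, N m; "grip_width": finger opening in m; "grasp_force": force on a finger pad.
Only numpy, scipy, OpenCV 4.12 (cv2) and the standard library are available. Lean on these libraries where they do the work, as an engineer would, in place of code of your own. Each camera call takes 0.05 s, during which the arm holds its last target. There are 200 camera calls.

## Working session

There is one attempt and no reset: what is moved stays moved. The work goes in short steps, Python scripts to look and compute and a shell command to move; the robot and the scene stay as the last step left them, time stands still between calls to the robot, and variables do not carry over. Pictures are saved under pics/ and viewed, at most 10 in all, crops included, and the job is handed in when it is done.

```bash
mkdir -p pics; ls; cat > h.py <<'E'
import numpy as np, cv2
from station import env
def shot(cam,name=None):
    im=env.capture(cam)
    if name: cv2.imwrite('pics/'+name,im[:,:,::-1])
    return im
def onplane(cam,px,z):
    p=env.camera_params(cam);R=np.array(p['R']);t=np.array(p['t'])
    u=(px[0]-p['cx'])/p['fx'];v=(px[1]-p['cy'])/p['fy']
    if cam=='wrist':
        r=np.hypot(u,v);s=np.sin(r)/r if r>1e-9 else 1;d=np.array([u*s,v*s,np.cos(r)])
    else: d=np.array([u,v,1.])
    d=R.T@d;c=-R.T@t
    return c+d*(z-c[2])/d[2]
def proj(cam,X):
    p=env.camera_params(cam);X=np.array(p['R'])@np.array(X)+np.array(p['t'])
    if cam=='wrist':
        th=np.arctan2(np.hypot(X[0],X[1]),X[2]);f=th/np.hypot(X[0],X[1])
        return np.array([p['cx']+p['fx']*X[0]*f,p['cy']+p['fy']*X[1]*f])
    return np.array([p['cx']+p['fx']*X[0]/X[2],p['cy']+p['fy']*X[1]/X[2]])
E
python3 - <<'E'
from h import *
np.set_printoptions(precision=4,suppress=True)
o=env.get_obs();print(o['t'],o['ee_pos'],o['ee_rot'],o['grip_width'])
for c in('scene','top'):
    shot(c,c+'0.png')
    p=env.camera_params(c);print(c,-np.array(p['R']).T@np.array(p['t']))
    for n in('coupon','stand','stage_top','durometer','grip','lever_arm'):
        f=env.look_for if n=='coupon' else env.tip_of
        print(n,[(np.round(d['centre']),round(d['p'],2)) for d in f(c,n)[:4]])
E
```

```text
pics
0.0 [ 0.152  -0.6059  0.2048] [[ 0.9699  0.2433 -0.0004]
 [ 0.2433 -0.9699  0.0011]
 [-0.0001 -0.0012 -1.    ]] 0.09394187660479021
scene [ 1.1885 -0.1226  0.839 ]
coupon [(array([265., 236.]), 0.87), (array([309., 201.]), 0.63), (array([226., 190.]), 0.59), (array([149., 265.]), 0.55)]
stand [(array([354., 251.]), 0.56)]
stage_top [(array([358., 221.]), 0.73), (array([357., 216.]), 0.19)]
durometer [(array([361., 214.]), 0.55)]
grip []
lever_arm []
top [0.4141 0.0142 1.3163]
coupon [(array([357., 205.]), 0.76), (array([442., 182.]), 0.66), (array([379., 254.]), 0.62), (array([312., 234.]), 0.58)]
stand [(array([281., 173.]), 0.75), (array([283., 170.]), 0.15)]
stage_top [(array([283., 169.]), 0.98)]
durometer [(array([280., 170.]), 0.5)]
grip [(array([247., 214.]), 0.63), (array([412., 144.]), 0.5), (array([193., 160.]), 0.17)]
lever_arm [(array([280., 173.]), 0.29)]
```

View pics/scene0.png

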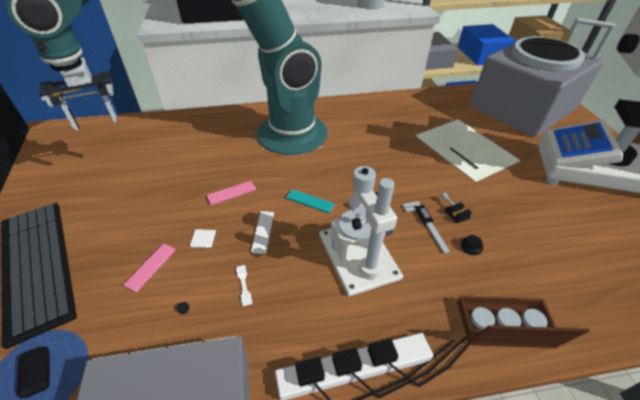

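View pics/top0.png

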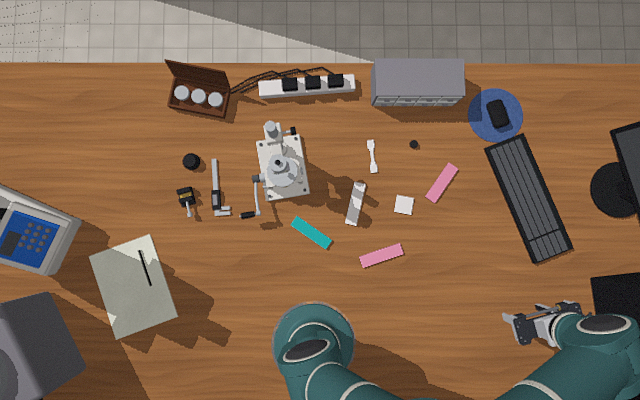

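The only white long strip is at top (356,203). The look-alikes are pink at (442,182) and (381,255), turquoise at (312,232), the square plaque at (404,205) and the dumbbell at (372,156). The stand is at (283,170) and its lever handle near (248,214). I'll check the choice in a close crop.

```bash
python3 - <<'E'
from h import *
np.set_printoptions(precision=4,suppress=True)
im=cv2.imread('pics/top0.png')
c=cv2.resize(im[110:250,230:420],None,fx=4,fy=4,interpolation=cv2.INTER_CUBIC);cv2.imwrite('pics/crop1.png',c)
roi=im[175:232,335:385].astype(int);sat=roi.max(2)-roi.min(2)
m=((sat<28)&(roi.min(2)>75)).astype(np.uint8)
n,l,s,_=cv2.connectedComponentsWithStats(m);k=1+s[1:,4].argmax();print(s[1:])
r=cv2.minAreaRect(np.argwhere(l==k)[:,::-1].astype(np.float32));b=cv2.boxPoints(r)+[335,175]
P=np.array([onplane('top',q,.01) for q in b]);print(b,P,P.mean(0),np.linalg.norm(np.diff(P,axis=0),axis=1))
print('stage',onplane('top',(283,169),.11),'scene',onplane('scene',(358,221),.11),'grip',onplane('top',(247,214),.063))
for q in [(255.5,138),(297,133.5),(310,195.5),(263.5,200.5)]:print(onplane('top',q,.018))
E
```

```text
[[ 10   7  21  44 529]]
[[344.1798 222.8876]
 [353.9213 180.6742]
 [365.8989 183.4382]
 [356.1573 225.6517]] [[ 0.4129 -0.1095  0.01  ]
 [ 0.5611 -0.1451  0.01  ]
 [ 0.5512 -0.1872  0.01  ]
 [ 0.4032 -0.1513  0.01  ]] [ 0.4821 -0.1483  0.01  ] [0.1524 0.0433 0.1524]
stage [0.5882 0.0975 0.11  ] scene [0.5764 0.1034 0.11  ] grip [0.4435 0.2204 0.063 ]
[0.7113 0.2007 0.018 ]
[0.7274 0.055  0.018 ]
[0.5084 0.0097 0.018 ]
[0.4913 0.1711 0.018 ]
```

View pics/crop1.png

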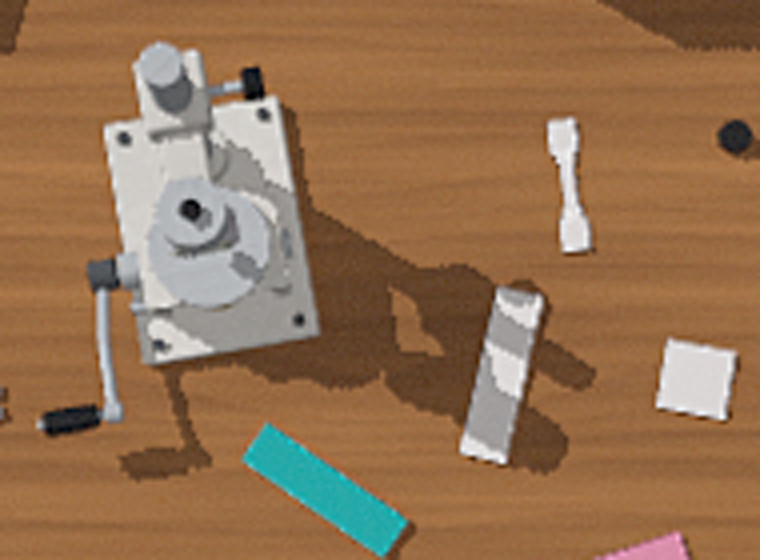

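The crop confirms the plain white strip; its grey bands are the stand's shadow. Base corners read at crop (104,126), (277,95), (320,333), (148,363), and the handle centre at crop (72,420). Next I fit the stand pose.

```bash
python3 - <<'E'
from h import *
from scipy.optimize import least_squares
np.set_printoptions(precision=4,suppress=True)
o=np.array([230,110])
def px(x,y):return np.array([x,y])/4+o
obs=[((135,78,18),px(104,126)),((135,-78,18),px(277,95)),((-80,-78,18),px(320,333)),((-80,78,18),px(148,363)),((-118,140,63),px(72,420))]
def W(q,X):
    c,s=np.cos(q[2]),np.sin(q[2]);X=np.array(X)/1000
    return np.array([q[0]+c*X[0]-s*X[1],q[1]+s*X[0]+c*X[1],X[2]])
f=lambda q:np.concatenate([proj('top',W(q,X))-p for X,p in obs])
r=least_squares(f,[.58,.1,.18]);print(r.x,r.fun)
# scene overlay check, and corner in scene
im=cv2.imread('pics/scene0.png');im=cv2.resize(im,None,fx=4,fy=4,interpolation=cv2.INTER_CUBIC)
def mark(X,c):
    p=proj('scene',X)*4+1.5;cv2.drawMarker(im,tuple(int(v) for v in p),c,cv2.MARKER_CROSS,14,2)
for X in [(135,78,18),(135,-78,18),(-80,-78,18),(-80,78,18),(-118,140,63)]:mark(W(r.x,X),(0,0,255))
for a in np.linspace(0,6.28,16):mark(W(r.x,(50*np.cos(a),50*np.sin(a),110)),(255,0,0))
cs=np.array([.4821,-.1483,.01]);u=np.array([.972,-.235,0]);v=np.array([.235,.972,0])
for a in(-75,75):
  for b in(-20,20):mark(cs+u*a/1000+v*b/1000,(0,255,0))
cv2.imwrite('pics/crop2.png',im[4*160:4*300,4*235:4*420])
q=r.x
print('place: grasp pt', W(q,(-90,0,113)),'pre',W(q,(-200,0,125)),'grip',W(q,(-118,140,63)))
print('grasp',cs-u*.065)
E
```

```text
[0.581  0.099  0.1775] [-0.2386 -0.3637  0.2741 -0.306   0.428   0.0733 -0.78    0.5548  0.3099
  0.0202]
place: grasp pt [0.4924 0.0832 0.113 ] pre [0.3841 0.0637 0.125 ] grip [0.4401 0.216  0.063 ]
grasp [ 0.4189 -0.133   0.01  ]
```

View pics/crop2.png

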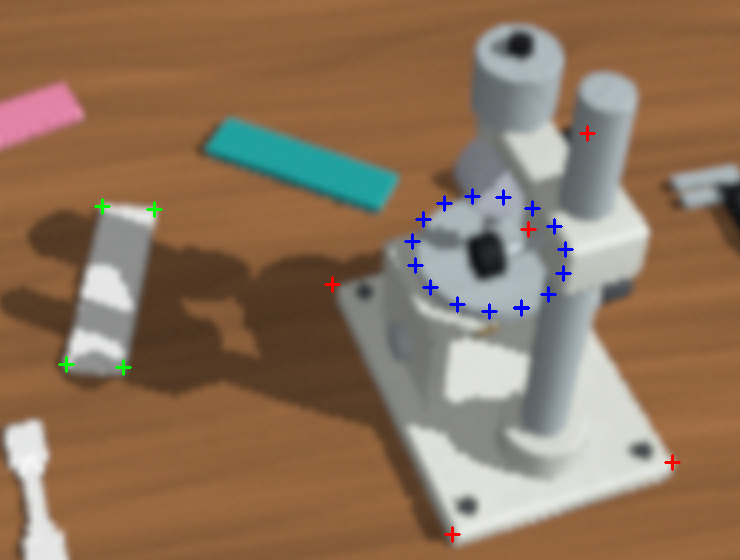

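The overlay matches: base corners (332,284), (452,534), (672,462) and the stage ring sit within about 1 px at native scale, and the green coupon corners match too. Moving above the coupon's near end.

```bash
python3 -m creep '[{"gripper":1,"offset":[0.025,0.043,0],"yaw":-0.1},{"gripper":1,"offset":[0.05,0.086,0],"yaw":-0.2},{"gripper":1,"offset":[0.075,0.13,0],"yaw":-0.3},{"gripper":1,"offset":[0.1,0.173,0],"yaw":-0.4},{"gripper":1,"offset":[0.125,0.217,0],"yaw":-0.483},{"gripper":1,"offset":[0.15,0.26,0],"yaw":-0.483},{"gripper":1,"offset":[0.175,0.304,0],"yaw":-0.483},{"gripper":1,"offset":[0.2,0.347,0],"yaw":-0.483},{"gripper":1,"offset":[0.225,0.39,0],"yaw":-0.483},{"gripper":1,"offset":[0.25,0.434,0],"yaw":-0.483},{"gripper":1,"offset":[0.267,0.473,-0.02],"yaw":-0.483},{"gripper":1,"offset":[0.267,0.473,-0.04],"yaw":-0.483}]' 40
python3 - <<'E'
from h import *
np.set_printoptions(precision=4,suppress=True)
o=env.get_obs();print(o['t'],o['ee_pos'],o['ee_rot'],o['joint_pos'],o['force'])
shot('wrist','w1.png')
for a in(-75,75):
  for b in(-20,20):print(proj('wrist',np.array([.4821,-.1483,.01])+np.array([.972,-.235,0])*a/1000+np.array([.235,.972,0])*b/1000))
E
```

```text
t: 1.9
ee_pos: [0.4214, -0.1285, 0.1656]
ee_rot: [[0.974, -0.228, 0.003], [-0.228, -0.974, 0.0], [0.002, -0.001, -1.0]]
force: [-0.1, -1.6, -0.6]
grip_width: 0.0938
grasp_force: 0.0
1.9 [ 0.4214 -0.1285  0.1656] [[ 0.9736 -0.2284  0.0025]
 [-0.2284 -0.9736  0.0005]
 [ 0.0023 -0.001  -1.    ]] [ 0.5419  0.1479 -0.3403  2.085   0.0608  0.9156 -1.6332] [-0.1422 -1.6123 -0.6383]
[341.2057 195.2389]
[304.9451 195.0926]
[342.4668  58.2275]
[304.961   57.9694]
```

View pics/w1.png

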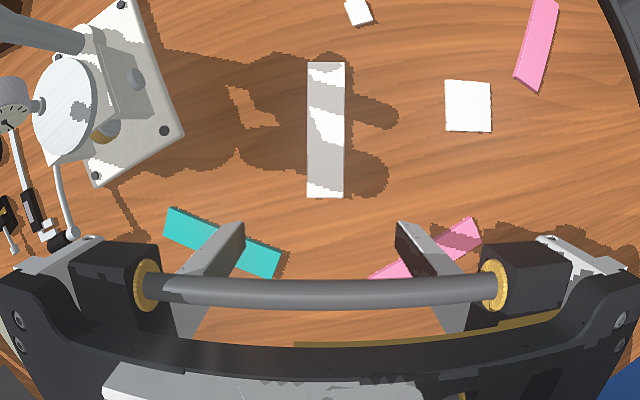

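The wrist picture shows the coupon at (307–345, 62–197), about 3 mm from prediction. Descend with a small correction and grasp.

```bash
python3 -m creep '[{"gripper":1,"offset":[-0.003,-0.003,-0.03],"yaw":-0.01},{"gripper":1,"offset":[-0.003,-0.003,-0.07],"yaw":-0.01},{"gripper":1,"offset":[-0.003,-0.003,-0.11],"yaw":-0.01},{"gripper":1,"offset":[-0.003,-0.003,-0.14],"yaw":-0.01},{"gripper":1,"offset":[-0.003,-0.003,-0.155],"yaw":-0.01},{"gripper":1,"offset":[-0.003,-0.003,-0.162],"yaw":-0.01},{"gripper":1,"offset":[-0.003,-0.003,-0.162],"yaw":-0.01},{"gripper":1,"offset":[-0.003,-0.003,-0.162],"yaw":-0.01}]' 40
```

```text
t: 2.75
ee_pos: [0.4166, -0.1366, 0.0043]
ee_rot: [[0.97, -0.245, 0.001], [-0.245, -0.97, -0.0], [0.001, 0.0, -1.0]]
force: [-0.4, 0.4, 0.6]
grip_width: 0.0938
grasp_force: 0.0
```

```bash
python3 -m creep '[{"gripper":-1,"offset":[0,0,-0.001],"yaw":0},{"gripper":-1,"offset":[0,0,-0.001],"yaw":0},{"gripper":-1,"offset":[0,0,-0.001],"yaw":0},{"gripper":-1,"offset":[0,0,-0.001],"yaw":0},{"gripper":-1,"offset":[0,0,-0.001],"yaw":0},{"gripper":-1,"offset":[0,0,-0.001],"yaw":0},{"gripper":-1,"offset":[0,0,-0.001],"yaw":0},{"gripper":-1,"offset":[0,0,-0.001],"yaw":0}]' 50
```

```text
t: 3.55
ee_pos: [0.4161, -0.1362, 0.0024]
ee_rot: [[0.97, -0.245, -0.0], [-0.245, -0.97, 0.0], [-0.0, -0.0, -1.0]]
force: [-0.7, 0.7, 1.0]
grip_width: 0.0392
grasp_force: 49.9
```

```bash
python3 -m creep '[{"gripper":-1,"offset":[-0.005,0,0.02],"yaw":0},{"gripper":-1,"offset":[-0.01,0,0.05],"yaw":0},{"gripper":-1,"offset":[-0.02,0.01,0.09],"yaw":0.06},{"gripper":-1,"offset":[-0.032,0.035,0.13],"yaw":0.12},{"gripper":-1,"offset":[-0.032,0.07,0.148],"yaw":0.2},{"gripper":-1,"offset":[-0.032,0.105,0.148],"yaw":0.28},{"gripper":-1,"offset":[-0.032,0.14,0.148],"yaw":0.36},{"gripper":-1,"offset":[-0.032,0.17,0.148],"yaw":0.425},{"gripper":-1,"offset":[-0.032,0.19,0.148],"yaw":0.425},{"gripper":-1,"offset":[-0.032,0.2,0.148],"yaw":0.425},{"gripper":-1,"offset":[-0.032,0.2,0.148],"yaw":0.425}]'
python3 - <<'E'
from h import *
np.set_printoptions(precision=4,suppress=True)
o=env.get_obs();print(o['t'],o['ee_pos'],o['joint_pos'])
T=o['ee_pos'];u=np.array(o['ee_rot'])[:,0];v=-np.array(o['ee_rot'])[:,1];R=[]
im=shot('wrist');im=im[:,:,::-1].copy()
for zz in(0.,):
 for a in(-10,140):
  for b in(-20,20):
   p=proj('wrist',np.array(T)+u*a/1000+v*b/1000+[0,0,.0078]);print(p);cv2.drawMarker(im,tuple(int(round(x)) for x in p),(0,0,255),0,8,1)
cv2.imwrite('pics/w2.png',im)
E
```

```text
t: 4.65
ee_pos: [0.384, 0.0644, 0.1504]
ee_rot: [[0.984, 0.178, -0.0], [0.178, -0.984, 0.0], [-0.0, -0.0, -1.0]]
force: [-0.0, 0.6, -0.2]
grip_width: 0.0392
grasp_force: 49.9
4.65 [0.384  0.0644 0.1504] [ 0.3302  0.091  -0.5965  2.2002  0.0667  0.8673 -1.6993]
[352.8962 254.4662]
[287.0359 254.5748]
[354.6016   1.7753]
[284.429    1.9064]
```

View pics/w2.png

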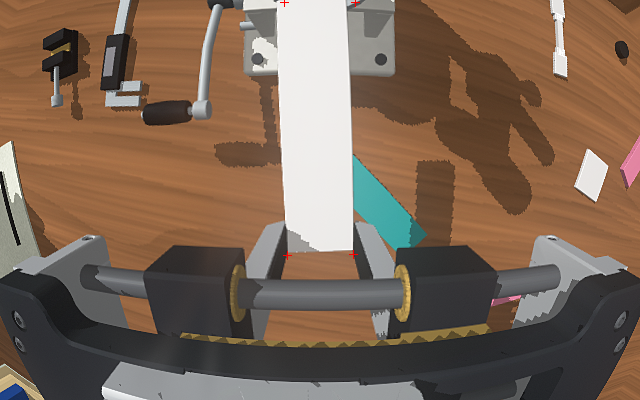

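The picture shows the coupon straight in the pads with its far end just out of frame. It looks wider there (277–352) than predicted (284–355), so I'll fit its tilt from its edges.

```bash
python3 - <<'E'
from h import *
from scipy.optimize import least_squares
np.set_printoptions(precision=4,suppress=True)
o=env.get_obs();T=np.array(o['ee_pos']);R=np.array(o['ee_rot']);u=R[:,0];v=-R[:,1]
im=cv2.imread('pics/w2.png').astype(int)
E=[]
for row in range(20,231,10):
    g=im[row];w=(g.min(1)>200)
    c=318
    l=c
    while w[l]:l-=1
    r=c
    while w[r]:r+=1
    E.append((row,l+.5,r-.5))
E=np.array(E);print(E[::5])
p=env.camera_params('wrist');K=np.array(p['R']);t=np.array(p['t']);C=-K.T@t;print('cam rel',(C-T)@np.c_[u,v,[0,0,1]])
def edge(q,b):
    h,pit,yaw,lat=q
    a=np.linspace(-.02,.15,60)
    P=np.array([T+u*x+v*(lat+b+yaw*x)+np.array([0,0,h+pit*x]) for x in a])
    X=np.array([proj('wrist',z) for z in P]);return np.interp(E[:,0],X[::-1,1],X[::-1,0])
f=lambda q:np.r_[edge(q,.02)-E[:,1],edge(q,-.02)-E[:,2]]
r=least_squares(f,[.0078,0,0,0],x_scale=[.01,.05,.05,.01]);print(r.x,np.abs(r.fun).max())
im=shot('scene')
P=[T+u*.142+v*b+np.array([0,0,h]) for h in(-.0024,.0076) for b in(-.02,.02)]
im=cv2.resize(im[:,:,::-1],None,fx=4,fy=4,interpolation=cv2.INTER_CUBIC)
for X in P:
    q=proj('scene',X)*4+1.5;cv2.drawMarker(im,tuple(int(z) for z in q),(0,0,255),0,8,1)
q=np.array(proj('scene',T)*4,int);cv2.imwrite('pics/s2.png',im[4*110:4*250,4*260:4*450])
E
```

```text
[[ 20.  276.5 346.5]
 [ 70.  277.5 348.5]
 [120.  279.5 350.5]
 [170.  282.5 351.5]
 [220.  284.5 352.5]]
cam rel [0.0653 0.0009 0.1806]Traceback (most recent call last):
  File "<stdin>", line 23, in <module>
    return func(*args, **kwargs)
    result = trf(vector_fun.fun, vector_fun.jac, x0, f0, J0, lb, ub, ftol, xtol,
                 gtol, max_nfev, x_scale, loss_function, tr_solver,
                 tr_options.copy(), verbose, callback=callback_wrapped)
    return trf_no_bounds(
        fun, jac, x0, f0, J0, ftol, xtol, gtol, max_nfev, x_scale,
        loss_function, tr_solver, tr_options, verbose, callback=callback)
    J = jac(x)
    self._update_jac()
    ~~~~~~~~~~~~~~~~^^
    self.J = self.jac_wrapped(xp_copy(self.x), f0=self.f)
             ~~~~~~~~~~~~~~~~^^^^^^^^^^^^^^^^^^^^^^^^^^^^
    J, dct = approx_derivative(
             ~~~~~~~~~~~~~~~~~^
        self.fun,
        ^^^^^^^^^
    ...<2 lines>...
        **self.finite_diff_options,
        ^^^^^^^^^^^^^^^^^^^^^^^^^^^
    )
    ^
    J, _nfev = _dense_difference(fun_wrapped, x0, f0, h,
               ~~~~~~~~~~~~~~~~~^^^^^^^^^^^^^^^^^^^^^^^^
                             use_one_sided, method,
                             ^^^^^^^^^^^^^^^^^^^^^^
                             mf)
                             ^^^
    df = [f_eval - f0 for f_eval in f_evals]
                                    ^^^^^^^
    f = np.atleast_1d(self.fun(x, *self.args, **self.kwargs))
                      ~~~~~~~~^^^^^^^^^^^^^^^^^^^^^^^^^^^^^^
    return np.atleast_1d(self.fun(x))
                         ~~~~~~~~^^^
    return self.f(x, *self.args, **self.kwargs)
           ~~~~~~^^^^^^^^^^^^^^^^^^^^^^^^^^^^^^
  File "<stdin>", line 22, in <lambda>
  File "<stdin>", line 21, in edge
  File "h.py", line 16, in proj
    p=env.camera_params(cam);X=np.array(p['R'])@np.array(X)+np.array(p['t'])
ValueError: time passes only in moves, steps and waits
```

```bash
sed -i 's/^def onplane/_c={}\ndef cp(cam):\n    if cam not in _c:_c[cam]=env.camera_params(cam)\n    return _c[cam]\ndef onplane/; s/p=env.camera_params(cam);/p=cp(cam);/' h.py
cat > fit.py <<'E'
from h import *
from scipy.optimize import least_squares
np.set_printoptions(precision=4,suppress=True)
o=env.get_obs();T=np.array(o['ee_pos']);R=np.array(o['ee_rot']);u=R[:,0];v=-R[:,1]
im=cv2.imread('pics/w2.png').astype(int)
E=[]
for row in range(20,231,10):
    w=im[row].min(1)>200;l=r=318
    while w[l]:l-=1
    while w[r]:r+=1
    E.append((row,l+.5,r-.5))
E=np.array(E)
def edge(q,b):
    h,pit,yaw,lat=q
    X=np.array([proj('wrist',T+u*x+v*(lat+b+yaw*x)+np.array([0,0,h+pit*x])) for x in np.linspace(-.02,.15,40)])
    return np.interp(E[:,0],X[::-1,1],X[::-1,0])
f=lambda q:np.r_[edge(q,.02)-E[:,1],edge(q,-.02)-E[:,2]]
r=least_squares(f,[.0078,0,0,0],x_scale=[.01,.05,.05,.01]);print('h,pitch,yaw,lat',r.x,np.abs(r.fun).max())
E
python3 fit.py
```

```text
h,pitch,yaw,lat [-0.0007  0.1358  0.0487  0.0006] 19.876759717974153
```

```bash
sed -i "s/x_scale=/loss='soft_l1',x_scale=/" fit.py; cat >> fit.py <<'E'
r=least_squares(lambda q:f(np.r_[.0076,q]),[0,0,0],loss='soft_l1',x_scale=[.05,.05,.01]);print('pitch,yaw,lat',r.x,np.round(r.fun,1))
E
python3 fit.py
```

```text
h,pitch,yaw,lat [0.0039 0.0194 0.0372 0.0011] 23.217370339466754
pitch,yaw,lat [-0.023   0.0371  0.0011] [-0.1  0.   0.2 23.5  9.7 -0.  -0.7 -0.4 -0.   0.4 -0.2 -0.8 -0.3 -0.8
 -0.3 -0.8 -0.2 -0.6  0.  -0.3  0.3 -4.  -0.5  0.1 -0.4  0.1 -0.4  0.1
 -0.4 -0.   0.4 -0.2  0.1  0.5 -0.2  0.1  0.3  0.6  0.8  1.   0.1  0.3
  0.4  0.5]
```

```bash
python3 -m creep '[{"gripper":-1,"offset":[0,0,-0.015],"yaw":-0.02},{"gripper":-1,"offset":[0,0,-0.0285],"yaw":-0.035},{"gripper":-1,"offset":[0.01,0.0018,-0.0285],"yaw":-0.035},{"gripper":-1,"offset":[0.025,0.0043,-0.0285],"yaw":-0.035},{"gripper":-1,"offset":[0.04,0.0069,-0.0285],"yaw":-0.035},{"gripper":-1,"offset":[0.055,0.0095,-0.0285],"yaw":-0.035},{"gripper":-1,"offset":[0.07,0.012,-0.0285],"yaw":-0.035},{"gripper":-1,"offset":[0.085,0.0147,-0.0285],"yaw":-0.035},{"gripper":-1,"offset":[0.098,0.017,-0.0285],"yaw":-0.035},{"gripper":-1,"offset":[0.1055,0.0182,-0.0285],"yaw":-0.035},{"gripper":-1,"offset":[0.1055,0.0182,-0.0285],"yaw":-0.035}]'
python3 - <<'E'
from h import *
o=env.get_obs();T=np.array(o['ee_pos']);R=np.array(o['ee_rot']);u=R[:,0];v=-R[:,1];print(o['force'],o['moment'])
a=shot('scene')[150:250,300:420];b=shot('wrist')
a=cv2.resize(a,(640,533),interpolation=cv2.INTER_CUBIC)[:, :,::-1];cv2.imwrite('pics/s3.png',a)
cv2.imwrite('pics/w3.png',b[:,:,::-1])
E
```

```text
t: 5.8
ee_pos: [0.4906, 0.0816, 0.1221]
ee_rot: [[0.99, 0.142, 0.0], [0.142, -0.99, 0.0], [0.0, -0.0, -1.0]]
force: [-0.7, -0.1, -0.3]
grip_width: 0.0393
grasp_force: 49.9
[-0.67194163 -0.06011281 -0.27294374] [-0.00112534  0.01639533 -0.00366675]
```

View pics/w3.png

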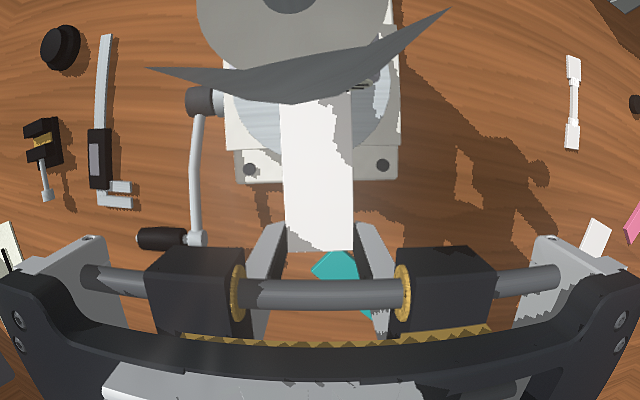

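The coupon (282–352, rows 100–250) lies across the stage beneath the dial, centred, with no contact force. Lowering gently.

```bash
python3 -m creep '[{"gripper":-1,"offset":[0,0,-0.003],"yaw":0},{"gripper":-1,"offset":[0,0,-0.006],"yaw":0},{"gripper":-1,"offset":[0,0,-0.008],"yaw":0},{"gripper":-1,"offset":[0,0,-0.009],"yaw":0},{"gripper":-1,"offset":[0,0,-0.009],"yaw":0}]'
```

```text
t: 6.4
ee_pos: [0.4894, 0.082, 0.1128]
ee_rot: [[0.99, 0.142, -0.0], [0.142, -0.99, 0.0], [-0.0, -0.0, -1.0]]
force: [-0.0, -0.3, -0.6]
grip_width: 0.039
grasp_force: 49.9
```

```bash
python3 -m creep '[{"gripper":-1,"offset":[0,0,-0.001],"yaw":0},{"gripper":-1,"offset":[0,0,-0.002],"yaw":0},{"gripper":-1,"offset":[0,0,-0.002],"yaw":0}]'
```

```text
t: 6.7
ee_pos: [0.4895, 0.082, 0.111]
ee_rot: [[0.99, 0.142, -0.0], [0.142, -0.99, 0.0], [-0.0, -0.0, -1.0]]
force: [-3.4, -0.4, 4.8]
grip_width: 0.0394
grasp_force: 49.9
```

Contact is about 5 N. Release it and back out along the stand's -x.

```bash
python3 -m creep '[{"gripper":0.2,"offset":[0,0,0],"yaw":0},{"gripper":0.2,"offset":[0,0,0],"yaw":0},{"gripper":0.2,"offset":[0,0,0],"yaw":0},{"gripper":0.2,"offset":[0,0,0],"yaw":0},{"gripper":0.2,"offset":[-0.01,-0.0018,0],"yaw":0},{"gripper":0.2,"offset":[-0.03,-0.0054,0],"yaw":0},{"gripper":0.2,"offset":[-0.06,-0.0108,0],"yaw":0},{"gripper":0.2,"offset":[-0.09,-0.0161,0],"yaw":0},{"gripper":0.2,"offset":[-0.1,-0.018,0.01],"yaw":0},{"gripper":0.2,"offset":[-0.1,-0.018,0.02],"yaw":0},{"gripper":0.2,"offset":[-0.1,-0.018,0.02],"yaw":0}]'
python3 - <<'E'
from h import *
np.set_printoptions(precision=4,suppress=True)
b=shot('wrist');cv2.imwrite('pics/w4.png',b[:,:,::-1])
print([(np.round(d['centre']),round(d['p'],2)) for d in env.tip_of('wrist','grip')[:3]],[onplane('wrist',d['centre'],.063) for d in env.tip_of('wrist','grip')[:3]])
def W(X):
    c,s=np.cos(.1775),np.sin(.1775);X=np.array(X)/1000
    return np.array([.581+c*X[0]-s*X[1],.099+s*X[0]+c*X[1],X[2]])
print(env.get_obs()['joint_pos'])
print('pred grip',proj('wrist',W((-118,140,63))),'sleeve ends',proj('wrist',W((-118,117,63))),proj('wrist',W((-118,163,63))))
for a in range(0,8):
    ang=np.deg2rad(10)+1.396*a/7
    print(a,W((-120*np.cos(ang),140,42+120*np.sin(ang)))-W((-118.2,140,62.8)))
E
```

```text
t: 7.8
ee_pos: [0.3907, 0.064, 0.1323]
ee_rot: [[0.99, 0.142, 0.003], [0.142, -0.99, -0.0], [0.003, 0.001, -1.0]]
force: [0.2, -0.4, -0.0]
grip_width: 0.0562
grasp_force: 0.0
[(array([150., 127.]), 0.94)] [array([0.4402, 0.2236, 0.063 ])]
[ 0.3232  0.1404 -0.5973  2.2074  0.1075  0.8205 -1.771 ]
pred grip [157.3251 127.6665] sleeve ends [179.9124 124.8415] [136.4898 130.5655]
0 [0. 0. 0.]
1 [0.0064 0.0011 0.023 ]
2 [0.0171 0.0031 0.0443]
3 [0.0318 0.0057 0.063 ]
4 [0.0498 0.0089 0.0783]
5 [0.0704 0.0126 0.0898]
6 [0.0929 0.0167 0.0968]
7 [0.1163 0.0209 0.0992]
```

View pics/w4.png

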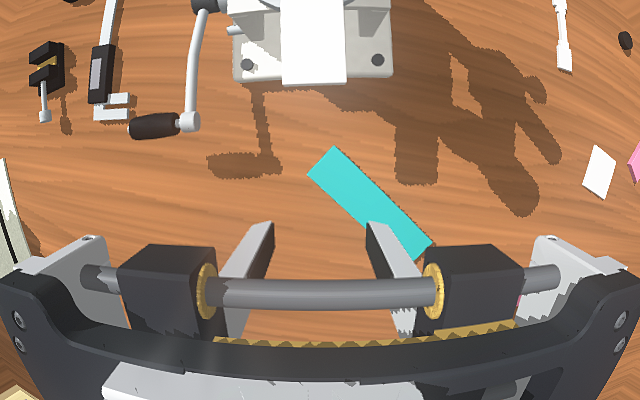

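The coupon lies on the stage, let go (282–348, rows to 85). The handle sleeve runs from (130,128) to (180,124), which agrees with the model within a few mm. Next I turn and go above the handle.

```bash
python3 -m creep '[{"gripper":0.2,"offset":[0,0.01,0.02],"yaw":0.14},{"gripper":0.2,"offset":[0,0.03,0.03],"yaw":0.28},{"gripper":0.2,"offset":[0,0.05,0.03],"yaw":0.42},{"gripper":0.2,"offset":[0,0.07,0.03],"yaw":0.56},{"gripper":0.2,"offset":[0,0.09,0.03],"yaw":0.7},{"gripper":0.2,"offset":[0.005,0.11,0.03],"yaw":0.84},{"gripper":0.2,"offset":[0.01,0.13,0.03],"yaw":0.98},{"gripper":0.2,"offset":[0.02,0.15,0.03],"yaw":1.12},{"gripper":0.2,"offset":[0.035,0.155,0.02],"yaw":1.26},{"gripper":0.2,"offset":[0.049,0.155,0.01],"yaw":1.4},{"gripper":0.2,"offset":[0.049,0.155,0],"yaw":1.54},{"gripper":0.2,"offset":[0.049,0.155,-0.01],"yaw":1.606}]'
python3 - <<'E'
from h import *
np.set_printoptions(precision=4,suppress=True)
o=env.get_obs();print(o['joint_pos'])
b=shot('wrist');cv2.imwrite('pics/w5.png',b[:,:,::-1])
for d in env.tip_of('wrist','grip')[:2]:print(d['p'],d['centre'],onplane('wrist',d['centre'],.063))
for d in env.look_for('wrist','grip')[:2]:print(d['p'],d['centre'])
print(proj('wrist',[.44,.219,.063]))
E
```

```text
t: 9.15
ee_pos: [0.4388, 0.2194, 0.1197]
ee_rot: [[-0.182, 0.983, -0.002], [0.983, 0.182, 0.001], [0.001, -0.001, -1.0]]
force: [-0.3, 0.1, -0.0]
grip_width: 0.0563
grasp_force: 0.0
[ 0.1929  0.4129 -0.8616  1.9996  0.3955  0.9044 -0.6946]
0.76 [323.2, 213.4] [0.4413 0.218  0.063 ]
0.82 [326.0, 232.8]
[321.8702 211.901 ]
```

```bash
python3 -m creep '[{"gripper":0.2,"offset":[0.001,0,-0.02],"yaw":0},{"gripper":0.2,"offset":[0.001,0,-0.045],"yaw":0},{"gripper":0.2,"offset":[0.001,0,-0.065],"yaw":0},{"gripper":0.2,"offset":[0.001,0,-0.076],"yaw":0},{"gripper":0.2,"offset":[0.001,0,-0.076],"yaw":0},{"gripper":-1,"offset":[0.001,0,-0.076],"yaw":0},{"gripper":-1,"offset":[0.001,0,-0.076],"yaw":0},{"gripper":-1,"offset":[0.001,0,-0.076],"yaw":0},{"gripper":-1,"offset":[0.001,0,-0.076],"yaw":0},{"gripper":-1,"offset":[0.001,0,-0.076],"yaw":0},{"gripper":-1,"offset":[0.001,0,-0.076],"yaw":0}]' 25
```

```text
t: 10.4
ee_pos: [0.4417, 0.2194, 0.0458]
ee_rot: [[-0.176, 0.984, 0.003], [0.984, 0.176, 0.001], [0.001, 0.004, -1.0]]
force: [9.5, 0.7, 0.1]
grip_width: 0.0211
grasp_force: 25.0
```

Handle gripped (opening 21 mm). First half of the arc.

```bash
python3 -m creep '[{"gripper":-1,"offset":[0.001,0.0002,0.005],"yaw":0},{"gripper":-1,"offset":[0.0027,0.0005,0.0117],"yaw":0},{"gripper":-1,"offset":[0.0064,0.0011,0.023],"yaw":0},{"gripper":-1,"offset":[0.0112,0.002,0.0339],"yaw":0},{"gripper":-1,"offset":[0.0171,0.0031,0.0444],"yaw":0},{"gripper":-1,"offset":[0.024,0.0043,0.0541],"yaw":0},{"gripper":-1,"offset":[0.0318,0.0057,0.063],"yaw":0},{"gripper":-1,"offset":[0.0404,0.0073,0.0711],"yaw":0},{"gripper":-1,"offset":[0.0498,0.0089,0.0783],"yaw":0},{"gripper":-1,"offset":[0.0498,0.0089,0.0783],"yaw":0}]'
python3 -c "
from station import env;print(env.get_obs()['joint_pos'])"
```

```text
t: 11.4
ee_pos: [0.4904, 0.2279, 0.1237]
ee_rot: [[-0.176, 0.984, 0.0], [0.984, 0.176, 0.0], [0.0, 0.0, -1.0]]
force: [0.1, -0.4, -5.9]
grip_width: 0.0213
grasp_force: 25.0
[ 0.16062882  0.48994055 -0.82496219  1.87976219  0.43536201  0.96073085
 -0.68499761]
```

```bash
python3 -m creep '[{"gripper":-1,"offset":[0.0049,0.0009,0.0033],"yaw":0},{"gripper":-1,"offset":[0.01,0.0018,0.0063],"yaw":0},{"gripper":-1,"offset":[0.0153,0.0027,0.009],"yaw":0},{"gripper":-1,"offset":[0.0206,0.0037,0.0114],"yaw":0},{"gripper":-1,"offset":[0.0261,0.0047,0.0136],"yaw":0},{"gripper":-1,"offset":[0.0318,0.0057,0.0156],"yaw":0},{"gripper":-1,"offset":[0.0374,0.0067,0.0172],"yaw":0},{"gripper":-1,"offset":[0.0432,0.0078,0.0185],"yaw":0},{"gripper":-1,"offset":[0.049,0.0088,0.0195],"yaw":0},{"gripper":-1,"offset":[0.0548,0.0098,0.0203],"yaw":0},{"gripper":-1,"offset":[0.0606,0.0109,0.0208],"yaw":0},{"gripper":-1,"offset":[0.0665,0.0119,0.0209],"yaw":0}]'
python3 -m creep '[{"gripper":-1,"offset":[0,0,0],"yaw":0},{"gripper":-1,"offset":[0,0,0],"yaw":0},{"gripper":-1,"offset":[0,0,0],"yaw":0}]'
python3 - <<'E'
from h import *
a=shot('scene')[150:250,300:420];cv2.imwrite('pics/s6.png',cv2.resize(a,(720,600),interpolation=cv2.INTER_CUBIC)[:,:,::-1])
o=env.get_obs();T=np.array(o['ee_pos'])
c,s=np.cos(.1775),np.sin(.1775);d=T-[.581,.099,0];print('stand frame',c*d[0]+s*d[1],-s*d[0]+c*d[1],T[2]+.019)
E
```

```text
t: 12.6
ee_pos: [0.557, 0.2396, 0.1452]
ee_rot: [[-0.177, 0.984, 0.001], [0.984, 0.177, -0.001], [-0.001, 0.001, -1.0]]
force: [-2.0, -5.6, 9.4]
grip_width: 0.021
grasp_force: 25.0
t: 12.9
ee_pos: [0.557, 0.2396, 0.1452]
ee_rot: [[-0.176, 0.984, 0.002], [0.984, 0.176, -0.0], [-0.001, 0.002, -1.0]]
force: [-1.4, -5.4, 9.3]
grip_width: 0.0213
grasp_force: 25.0
stand frame 0.001150282079258283 0.14261910900754515 0.16422759528397785
```

View pics/s6.png

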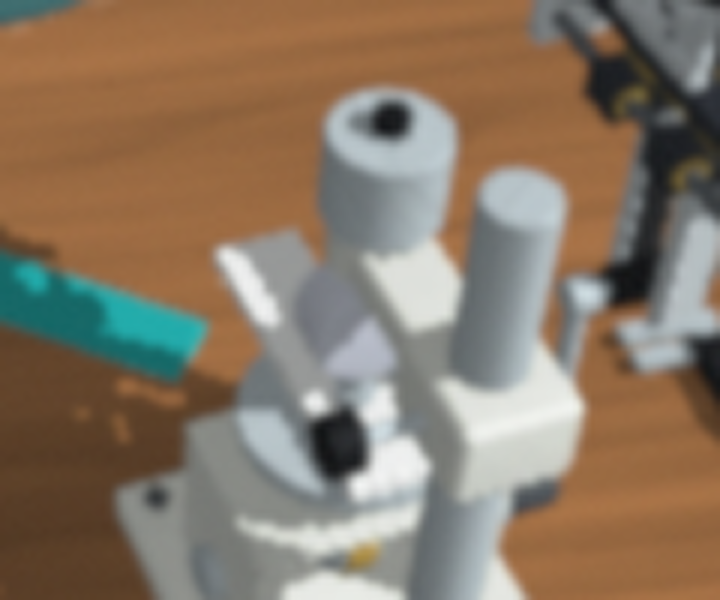

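The picture shows the coupon on the stage under the foot, running front to back from (250,250) to (390,490). The lever is upright with its rod at (580,300), and the fingers hold the handle. The measured handle position in the stand frame (x about 1 mm) agrees. Handing in.

```bash
python3 -c "
from station import env;print(env.close_job())"
```

```text
the job is handed in; nothing more can be done
None
```

The job is handed in, but no verdict came back: the coupon is flat on the stage under the foot and the fingers are holding the lever upright. The handle measured about 1 mm from top dead centre; foot pressure and weight lift were not measured.

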